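# Set the polariser ring to the rider's mark and trigger the reading

## Robot

A 6-joint arm with a two-finger parallel gripper is mounted at the origin on the work surface. World frame = base frame: x ahead of the robot, y to its left, z up, the work surface at z = 0. Lengths are in m, angles in rad, forces in N, time in s.
With the tool pointing down it reaches from about 0.325 to 0.85 m from the base axis. Payload 4.4 kg.
Tool frame: the origin (TCP) lies midway between the tips of the shut fingers; the grasp point (between the pads) lies 19 mm behind it; z points along the fingers, x is the direction in which the jaws open and shut, and the axes are right-handed (so a half turn about z gives the same grasp; the last joint's range is limited). The gripper opens to 94 mm and grips with 3 to 60 N. Pads are 16 mm wide; open, the fingers measure 119 mm over their backs; the gripper's body (75 mm by 177 mm) begins 78 mm behind the grasp point.
Start: joints at [1.101, 0.207, 1.542, -0, 1.393, -0.15], TCP at [0.181, 0.546, 0.205] pointing down, gripper open.
Joint ranges: [-2.73, 2.73], [-0.86, 2.22], [0.23, 2.46], [-1.11, 4.25], [0.08, 2.63], [-2.82, 2.82]. Speed limits (rad/s): [2.79, 2.79, 3.14, 3.14, 3.14, 3.14].

## Interface

Orientations are given as a 3x3 rotation matrix whose columns are the frame's x, y, z axes.
In Python, from station import arm gives the robot as it stands.
- The arm moves only by the tool play_rows, never from a script. Its argument "deltas" is a list of rows, each a list of 7 numbers: the opening, from 0 (shut) to 1 (fully open), then the shift along the tool's x, y, z in mm, then the turn, a rotation vector about the tool's x, y, z in rad. A call has 1 to 5 rows; each row shifts and turns the commanded pose from where the row before left it, along the tool's axes as they then stand; what a row does not reach is not made up. A row lasts 1/12 s, in which the tool goes at most 41.7 mm and 7.16 degrees, less where a joint would pass 70% of its speed; a pose out of reach is approached as far as the arm can. A call with a gripper value outside its range is refused whole. The fingers move at their own pace and stop on an object; "force" is the grip in N (left out, the last holds). Time passes only in rows, so rows that do not move let the fingers close. It gives the time, the measured TCP pose, the force and the opening at its end, in the units of the state.
- arm.sense(): the state, without advancing time (a new reading comes with each control period).
- arm.snapshot(name): name is "scene" or "top" or "wrist"; returns the picture (480x640x3 uint8, red, green, blue); there is no depth.
- arm.camera_model(name): a dict with "fx", "fy", "cx", "cy" (pixels), "D" ([k1, k2, p1, p2, k3] as OpenCV has them; the pictures are not rectified), "extrinsics" (4x4, takes a point from camera to world coordinates). Camera axes: x right, y down, z forward; pixel columns grow to the right and rows downward; lengths in m; the calibration is good to about 2 mm. A picture is of the moment at which its call begins: read the wrist's pose just before it. camera_model takes no time and is no camera call; for the wrist camera it gives the pose at the moment of the call.
- arm.hand_in(): hands the job in, once; it reports no verdict.
The state is a dict: "clock": time; "joint_pos": joint angles; "dq": joint speeds; "tau": joint torques, N m; "tcp_pos": TCP position; "tcp_rot": TCP orientation; "wrist_force": force on the tool from outside, world axes, zero at the start; "ft_torque": the same for the moment, N m; "gripper_width": finger opening in m.
Only numpy, scipy, OpenCV 4.12 (cv2) and the standard library are available. Lean on these libraries where they do the work, as an engineer would, in place of code of your own. Each camera call takes 0.05 s, during which the arm holds its last target.

## Task

On the round polariscope, push the ring's upright lever post around its arc, gently and from the side without gripping it, until the pointer lines up with the nose of the rider clip on the scale. Only then press the trigger box's button fully down and let it come up again. Leave the rider, the glass specimen, the trigger box, the bottle and the beaker where they are.

Things in the scene. Friction and masses are not known exactly. Their poses are not given: they have to be found in the camera images.
- polariscope: Fixed round grey drum, 260 mm across (266 mm at its foot), 55 mm high. Origin: centre of the underside; z up is the ring's axis. Its -x side carries, on a white band, flat black scale lines, every 5 deg over 60 deg either way, longer every 15 deg. In the middle of the top is a white window 92 mm across, its top 57 mm above the table; the turning ring lies around it.
- ring (a joint): Angle of the polariser ring about the drum's z axis, rad, -1.15 to 1.15, counter-clockwise from above positive; starts at -0.95 to -0.45. At angle q its radial arm points along (-cos q, -sin q) in the drum's frame. It turns stiffly, about 2.5 N at the post, and stays where it is left, without play or spring.
- post_top (a point): Centre of the top of the lever post, 119 mm above the table, 88 mm from the drum's axis. The post is a round upright rod, 12 mm in diameter (13 mm over its black sleeve, which covers 84 to 119 mm above the table), free from 68 mm above the table upwards.
- pointer_tip (a point): Point 2 mm beyond the end of the ring's steel pointer (4 mm wide, at the end of its radial arm), 106 mm from the drum's axis, 61 mm above the table. The aluminium ring is 104 mm inside, 140 mm outside diameter, its top 68 mm above the table.
- rider (a joint): Angle of the rider clip about the drum's z axis, rad, measured in the same way as the ring: when both angles are equal the pointer is lined up with the rider. Starts between -0.05 and 0.75; held by friction, not to be moved.
- rider_mark (a point): Point 2.5 mm inward of the rider's nose, 106 mm from the drum's axis, 61 mm above the table. The rider is a dark steel clip 14 mm wide on the drum's rim with a pointed nose inward; it reaches outward to 137 mm from the axis and up to 70 mm above the table.
- trigger: Loose grey box, 90 x 70 x 30 mm high, 0.8 kg, with a round push button on the middle of its top. Origin: centre of the underside.
- button_top (a point): Centre of the button's top face; the button is black, 32 mm across, and is pressed straight down.
- button (a joint): Travel of the button, m: 0 up, 0.006 fully down; spring, about 4 N when fully down.
- specimen_center (a point): Centre of a loose green glass disc, 40 mm across and 12 mm thick, lying on the drum's window. Leave alone.
- bottle_center (a point): Centre of a standing amber bottle, 60 mm across, 140 mm high. Leave alone.
- beaker_center (a point): Centre of a standing glass beaker, 66 mm across, 75 mm high. Leave alone.
Not all that is in view belongs to the job. What is shaped like the trigger but green is not meant.

How it is judged:
By the outcome, as a careful person would: the job done as asked, in the order asked, and still so for the second after the job is handed in, with the robot touching nothing.
It also fails if it takes over 58 s, if anything falls off the work surface, if the arm or the gripper's body presses on something with over 40 N, if the wrist force passes 120 N, or if a joint passes its speed limit or range.

## Working session

There is one attempt and no reset: what is moved stays moved. The work goes in short steps, Python scripts to look and compute and a tool call to move; the robot and the scene stay as the last step left them, time stands still between calls to the robot, and variables do not carry over. Pictures are saved under pics/ and viewed, and the job is handed in when it is done.

Besides the shell and the picture viewer there is one more tool, called after "Request:" in YAML: its name, and indented under it one key for each argument. play_rows: Moves the arm, as the interface text tells. Its arguments: {"type":"object","properties":{"deltas":{"type":"array","items":{"type":"array","items":{"type":"number"}}},"force":{"type":"number"}},"required":["deltas"]}

```bash
mkdir -p pics; ls; python3 - <<'E'
from station import arm
import cv2,numpy as np
print(arm.sense())
for n in ["scene","top","wrist"]:
    m=arm.camera_model(n); im=arm.snapshot(n); cv2.imwrite(f"pics/{n}0.png",im[:,:,::-1])
    print(n,{k:np.round(v,4).tolist() for k,v in m.items()})
E
```

```text
pics
{'clock': 0.0, 'joint_pos': array([ 1.10052181e+00,  2.07405715e-01,  1.54292457e+00,  3.11501780e-06,
        1.39349490e+00, -1.50488819e-01]), 'dq': array([-7.30125893e-04, -3.69399743e-04,  2.14747088e-03, -2.44293604e-04,
        1.13747826e-03,  3.47447644e-05]), 'tau': array([ 1.41830533e-04, -3.70879626e+01, -2.81418031e+01,  6.98186411e-02,
        3.60326981e-02, -1.92689640e-04]), 'tcp_pos': array([0.18039804, 0.54513105, 0.20431286]), 'tcp_rot': array([[ 3.14362536e-01,  9.49302463e-01, -1.01436494e-03],
       [ 9.49300440e-01, -3.14363991e-01, -1.98879186e-03],
       [-2.20684482e-03, -3.37735428e-04, -9.99997508e-01]]), 'wrist_force': array([-0.58374284, -0.26583047, -0.85080289]), 'ft_torque': array([0.03991315, 0.00574544, 0.04968412]), 'gripper_width': 0.09375078043672892}
scene {'fx': 604.3161, 'fy': 604.3161, 'cx': 318.6778, 'cy': 238.5245, 'D': [-0.1235, 0.0, 0.0, 0.0, 0.0], 'extrinsics': [[0.1749, 0.8172, -0.5491, 1.2268], [0.9846, -0.1445, 0.0986, -0.0582], [0.0012, -0.5579, -0.8299, 1.0642], [0.0, 0.0, 0.0, 1.0]]}
top {'fx': 589.867, 'fy': 589.867, 'cx': 315.3198, 'cy': 238.8833, 'D': [-0.176, 0.0, 0.0, 0.0, 0.0], 'extrinsics': [[-0.0067, -0.9839, 0.1786, 0.3071], [-1.0, 0.0069, 0.0003, 0.07], [-0.0016, -0.1786, -0.9839, 1.5967], [0.0, 0.0, 0.0, 1.0]]}
wrist {'fx': 383.3975, 'fy': 383.3975, 'cx': 309.3059, 'cy': 238.7989, 'D': [-0.0147, 0.0, 0.0, 0.0, 0.0], 'extrinsics': [[0.3151, 0.912, 0.2624, 0.105], [0.949, -0.3024, -0.0885, 0.5718], [-0.0014, 0.277, -0.9609, 0.3817], [0.0, 0.0, 0.0, 1.0]]}
```

View pics/scene0.png

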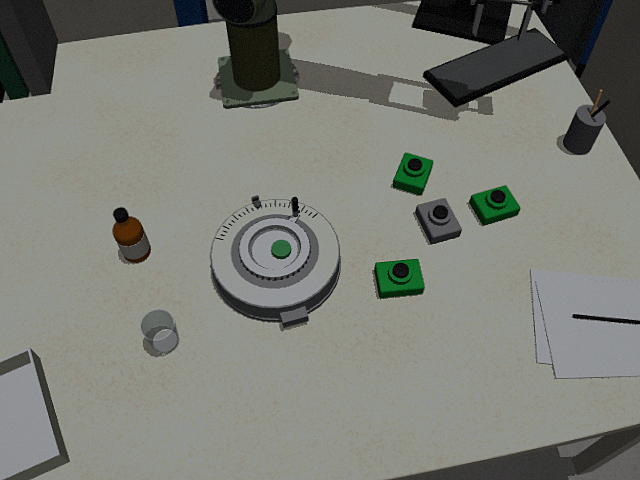

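View pics/top0.png

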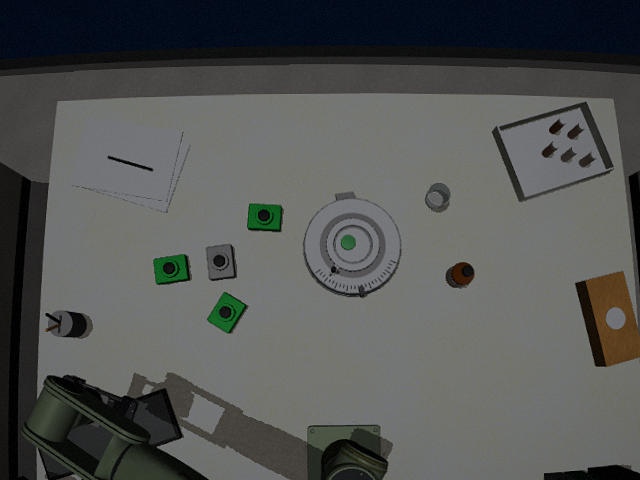

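View pics/wrist0.png

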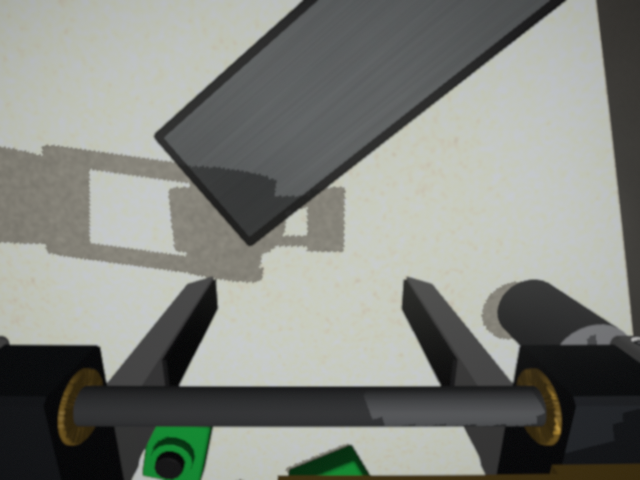

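The grey box is the trigger: top (220,262), scene (438,219). The three green ones, at top (265,217), (171,268) and (227,312), are look-alikes. The drum is at top (352,246). The post is near (333,269) and the rider near (361,291). I'll enlarge these next.

```bash
python3 - <<'E'
import cv2,numpy as np
a=cv2.imread("pics/top0.png");b=cv2.imread("pics/scene0.png")
A=cv2.resize(a[185:305,295:410],None,fx=4.8,fy=4.8,interpolation=cv2.INTER_CUBIC)
cv2.imwrite("pics/c_top.png",np.clip(A*1.5,0,255))
B=cv2.resize(b[180:330,200:350],None,fx=4,fy=4,interpolation=cv2.INTER_CUBIC)
cv2.imwrite("pics/c_scene.png",np.clip(B*1.3,0,255))
C=np.hstack([cv2.resize(a[200:340,145:295],(400,373)),cv2.resize(b[140:310,370:530],(400,373))])
cv2.imwrite("pics/c_trig.png",np.clip(C*1.3,0,255))
E
```

```text
[ WARN:0@0.111] global loadsave.cpp:1063 imwrite_ Unsupported depth image for selected encoder is fallbacked to CV_8U.
```

View pics/c_top.png

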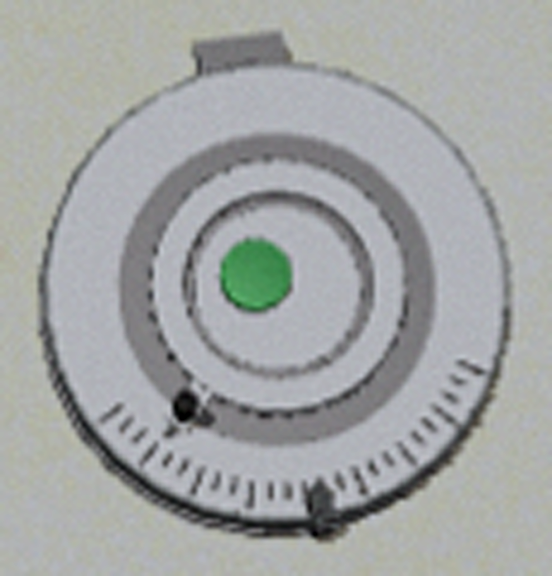

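View pics/c_scene.png

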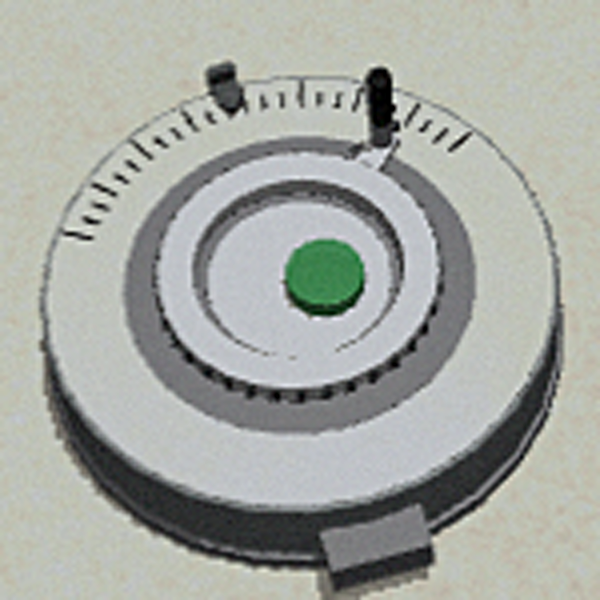

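View pics/c_trig.png

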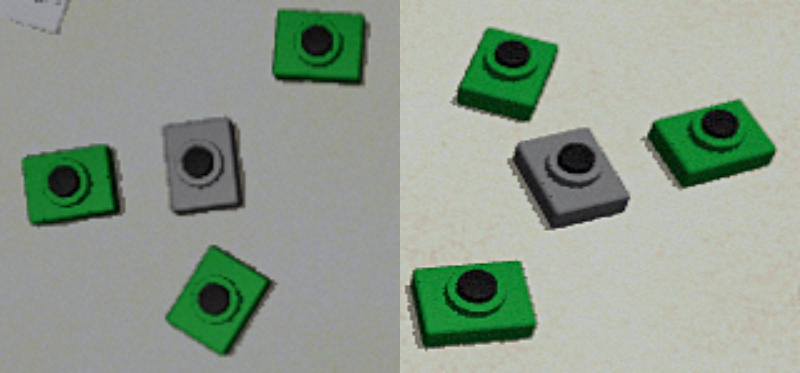

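```bash
cat > h.py <<'E'
import numpy as np,cv2
from scipy.optimize import least_squares
def model(arm,n):
    m=arm.camera_model(n); return m
def K(m): return np.array([[m['fx'],0,m['cx']],[0,m['fy'],m['cy']],[0,0,1.]])
def ray(m,px):
    p=cv2.undistortPoints(np.array(px,float).reshape(-1,1,2),K(m),np.array(m['D'],float)).reshape(-1,2)
    d=np.c_[p,np.ones(len(p))]; E=np.array(m['extrinsics']); return E[:3,3],d@E[:3,:3].T
def plane(m,px,z):
    o,d=ray(m,px); return o+d*((z-o[2])/d[:,2])[:,None]
def proj(m,P):
    E=np.linalg.inv(np.array(m['extrinsics'])); r,_=cv2.Rodrigues(E[:3,:3])
    return cv2.projectPoints(np.array(P,float).reshape(-1,1,3),r,E[:3,3],K(m),np.array(m['D'],float))[0].reshape(-1,2)
def circ(P):
    f=lambda v:np.hypot(P[:,0]-v[0],P[:,1]-v[1])-v[2]
    s=least_squares(f,[*P[:,:2].mean(0),.08],loss='soft_l1',f_scale=.001); return s.x,np.median(abs(s.fun))
def tri(ms,pxs):
    A=np.zeros((3,3));b=np.zeros(3)
    for m,p in zip(ms,pxs):
        o,d=ray(m,p);d=d[0]/np.linalg.norm(d[0]);Q=np.eye(3)-np.outer(d,d);A+=Q;b+=Q@o
    return np.linalg.solve(A,b)
E
python3 - <<'E'
from station import arm
from h import *
print(arm.sense()['clock'])
T=arm.camera_model('top');S=arm.camera_model('scene')
# outlines by eye in crops, top r=130,z=.055 rim; dark annulus; edge along radial intensity
for n,m,c0 in (('top',T,(352.7,245)),('scene',S,(275,248))):
    g=cv2.GaussianBlur(cv2.cvtColor(cv2.imread(f'pics/{n}0.png'),cv2.COLOR_BGR2GRAY),(3,3),0).astype(np.float32)
    c=plane(m,c0,.055)[0]
    for it in range(3):
        pts=[]
        for a in np.radians(np.arange(0,360,4)):
            rr=np.arange(.078,.100,.0005)
            P=np.c_[c[0]+rr*np.cos(a),c[1]+rr*np.sin(a),0*rr+.055]
            p=proj(m,P).astype(np.float32)
            v=cv2.remap(g,p[:,0].copy(),p[:,1].copy(),cv2.INTER_LINEAR).ravel()
            dv=v[6:]-v[:-6];k=dv.argmax()
            if dv[k]>15: pts.append(P[k+3])
        x,e=circ(np.array(pts)); c[:2]=x[:2]
    print(n,'annulus',len(pts),x.round(4),e)
    # post (black blob), button etc
def blob(n,box,f):
    im=cv2.imread(f'pics/{n}0.png');x0,y0,x1,y1=box;r=im[y0:y1,x0:x1]
    mk=f(r.astype(int)).astype(np.uint8);k,l,s,c=cv2.connectedComponentsWithStats(mk)
    i=1+s[1:,4].argmax();return c[i]+[x0,y0],s[i]
dk=lambda r:r.max(2)<50
bt=blob('top',(207,247,235,277),dk);bs=blob('scene',(425,200,452,228),dk)
print(bt,bs,tri([T,S],[bt[0],bs[0]]))
gr=lambda r:(r[:,:,1]>r[:,:,2]+40)
gt=blob('top',(335,230,362,256),gr);gs=blob('scene',(268,235,295,262),gr)
print('spec',tri([T,S],[gt[0],gs[0]]))
pt=blob('top',(325,260,342,278),dk);print(pt)
print('post top', tri([T,S],[(295+183/4.8,185+405/4.8),(200+378/4,180+73/4)]))
print('rider top', tri([T,S],[(295+319/4.8,185+490/4.8),(200+230/4,180+97/4)]))
# nose tips at z=.061
print('pointer',plane(T,[(295+170/4.8,185+432/4.8)],.061),plane(S,[(200+397/4,180+108/4)],.061))
print('nose',plane(T,[(295+317/4.8,185+481/4.8)],.061),plane(S,[(200+236/4,180+112/4)],.061))
print('bot',tri([T,S],[(462,270),(122,215)]),'beaker',plane(T,[(437,200)],.0),plane(S,[(165,343)],.0))
E
```

```text
0.15
top annulus 87 [ 0.5707 -0.0274  0.0878] 0.00028291112055142675
scene annulus 88 [ 0.5694 -0.0294  0.0878] 0.0002889176117489914
(array([218.76785714, 260.3125    ]), array([  6,   8,  12,  12, 112], dtype=int32)) (array([439.94152047, 211.76608187]), array([  8,   5,  15,  14, 171], dtype=int32)) [0.53167505 0.32696407 0.04720547]
spec [ 0.57602492 -0.01576897  0.06794005]
(array([334.15789474, 269.94736842]), array([ 6,  6,  9,  8, 38], dtype=int32))
post top [0.49696043 0.02506169 0.11655212]
rider top [ 0.45687868 -0.04925018  0.06197317]
pointer [[0.48942193 0.031655   0.061     ]] [[0.47840927 0.03511456 0.061     ]]
nose [[ 0.46191967 -0.04814349  0.061     ]] [[ 0.46634812 -0.04750508  0.061     ]]
bot [ 0.49073997 -0.30613526  0.13195311] beaker [[ 0.70544417 -0.27175516  0.        ]] [[ 0.70931418 -0.26475138  0.        ]]
```

Request:
play_rows:
  deltas:
    - [0, -24, 31.7, 0, 0, 0, 0]
    - [0, -24, 31.7, 0, 0, 0, 0]
    - [0, -24, 31.7, 0, 0, 0, 0]
    - [0, -24, 31.7, 0, 0, 0, 0]
    - [0, -24, 31.7, 0, 0, 0, 0]
  force: 20

```text
clock: 0.57
tcp_pos: [0.2938, 0.3804, 0.2051]
tcp_rot: [[0.314, 0.95, -0.0], [0.95, -0.314, -0.0], [-0.0, -0.0, -1.0]]
wrist_force: [-0.3, 0.4, 0.4]
gripper_width: 0.0643
```

Request:
play_rows:
  deltas:
    - [0, -24, 31.7, 0, 0, 0, 0]
    - [0, -24, 31.7, 0, 0, 0, 0]
    - [0, -24, 31.7, 0, 0, 0, 0]
    - [0, -24, 31.7, 0, 0, 0, 0]
    - [0, -24, 31.7, 0, 0, 0, 0]

```text
clock: 0.98
tcp_pos: [0.4067, 0.2166, 0.2053]
tcp_rot: [[0.314, 0.949, 0.0], [0.949, -0.314, 0.0], [0.0, -0.0, -1.0]]
wrist_force: [0.8, -0.2, 0.2]
gripper_width: 0.0307
```

Request:
play_rows:
  deltas:
    - [0, -24, 31.7, 0, 0, 0, 0]
    - [0, -24, 31.7, 0, 0, 0, 0]
    - [0, -24, 31.7, 0, 0, 0, 0]
    - [0, -24, 31.7, 0, 0, 0, 0]
    - [0, -24, 31.7, 0, 0, 0, 0]

```text
clock: 1.4
tcp_pos: [0.5195, 0.0528, 0.2052]
tcp_rot: [[0.315, 0.949, -0.0], [0.949, -0.315, 0.0], [0.0, -0.0, -1.0]]
wrist_force: [0.4, 0.0, 0.7]
gripper_width: 0.0008
```

Request:
play_rows:
  deltas:
    - [0, 0, 0, 0, 0, 0, 0.103]
    - [0, 0, 0, 0, 0, 0, 0.103]
    - [0, 0, 0, 0, 0, 0, 0.103]
    - [0, 0, 0, 0, 0, 0, 0]
    - [0, 0, 0, 0, 0, 0, 0]

```text
clock: 1.82
tcp_pos: [0.5187, 0.0546, 0.2051]
tcp_rot: [[0.586, 0.81, -0.001], [0.81, -0.586, 0.0], [-0.0, -0.001, -1.0]]
wrist_force: [0.4, 0.5, -0.1]
gripper_width: -0.0001
```

```bash
python3 - <<'E'
from station import arm
from h import *
s=arm.sense();print(s['clock'],s['tcp_pos'],s['tcp_rot'].round(3).tolist(),s['gripper_width'],s['wrist_force'])
import pickle
m=arm.camera_model('wrist');im=arm.snapshot('wrist')[:,:,::-1];cv2.imwrite('pics/w1.png',im);pickle.dump(m,open('w1.pkl','wb'))
E
```

```text
1.8167 [0.51874645 0.05455315 0.2051026 ] [[0.586, 0.81, -0.001], [0.81, -0.586, 0.0], [-0.0, -0.001, -1.0]] -7.423675910522213e-05 [ 0.40041325  0.46192196 -0.11992542]
```

View pics/w1.png

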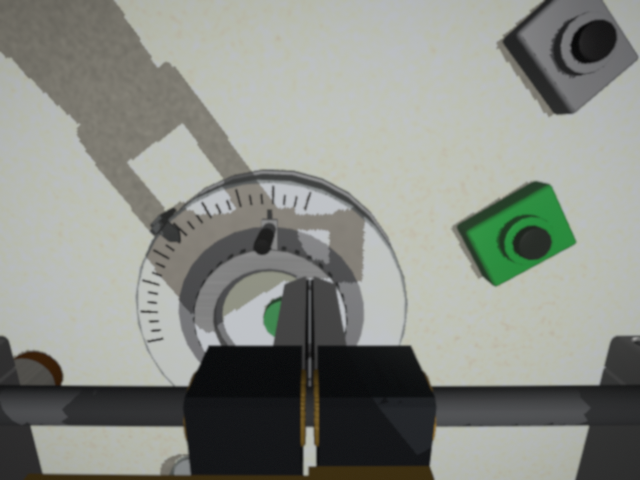

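```bash
python3 - <<'E'
from h import *
a=cv2.imread("pics/w1.png")
A=cv2.resize(a[160:310,130:330],(800,600),interpolation=cv2.INTER_CUBIC)
cv2.imwrite("pics/c_w1.png",np.clip(A*1.5,0,255).astype(np.uint8))
E
```

```text
(no output)
```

View pics/c_w1.png

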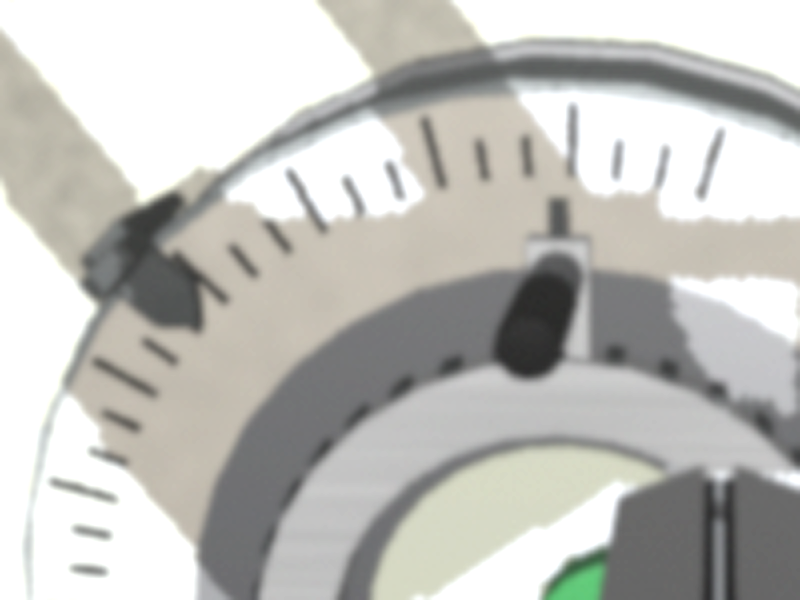

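```bash
python3 - <<'E'
from h import *
import pickle
m=pickle.load(open('w1.pkl','rb'))
f=lambda P:[(130+x/4,160+y/4) for x,y in P]
c=np.array([.570,-.0284])
ends=plane(m,f([(424,119),(442,186),(573,107),(572,174),(720,130),(703,196),(291,172),(324,228),(95,360),(155,393),(53,482),(114,498)]),.055)[:,:2]
for i,q in zip(range(0,12,2),(-30,-45,-60,-15,15,30)):
    for e in ends[i:i+2]:
        d=e-c;print(q,np.hypot(*d).round(4),(np.degrees(np.arctan2(-d[1],-d[0]))-q).round(2))
# intersect lines for centre
A=np.zeros((2,2));b=np.zeros(2)
for i in range(0,12,2):
    d=ends[i+1]-ends[i];d/=np.linalg.norm(d);Q=np.eye(2)-np.outer(d,d);A+=Q;b+=Q@ends[i]
print('centre lines',np.linalg.solve(A,b))
ci,e=circ(ends[1::2]);print('circ inner',ci,e); co,e=circ(ends[0::2]);print('circ outer',co,e)
for nm,p,z in (('pointer',(558,201),.061),('ptr base',(558,240),.061),('nose',(199,325),.061),('posttop',(527,347),.119)):
    P=plane(m,f([p]),z)[0];d=P[:2]-c;print(nm,P.round(4),np.hypot(*d).round(4),np.degrees(np.arctan2(-d[1],-d[0])).round(2))
E
```

```text
-30 0.1225 5.53
-30 0.1076 5.43
-45 0.1229 5.49
-45 0.1084 5.32
-60 0.124 5.68
-60 0.1092 5.13
-15 0.1212 5.41
-15 0.1073 5.35
15 0.1207 6.0
15 0.1058 5.79
30 0.1199 6.38
30 0.1057 6.17
centre lines [ 0.57222732 -0.02511373]
circ inner [ 0.5714842  -0.02612856  0.10816087] 9.18418717276645e-05
circ outer [ 0.57212855 -0.02596987  0.12324304] 0.00023805510464823543
pointer [0.4889 0.036  0.061 ] 0.1035 -38.43
ptr base [0.4957 0.0307 0.061 ] 0.095 -38.51
nose [ 0.4647 -0.0445  0.061 ] 0.1066 8.7
posttop [0.5006 0.0272 0.119 ] 0.0889 -38.69
```

Request:
play_rows:
  deltas:
    - [0, 0, 0, 30, 0, 0, 0]
    - [0, 0, 0, 30, 0, 0, 0]
    - [0, 0, 0, 30, 0, 0, 0]
    - [0, 0, 0, 25, 0, 0, 0]
    - [0, 0, 0, 10, 0, 0, 0]

```text
clock: 2.28
tcp_pos: [0.5156, 0.0551, 0.0766]
tcp_rot: [[0.586, 0.81, -0.007], [0.81, -0.586, 0.0], [-0.004, -0.006, -1.0]]
wrist_force: [-0.8, 0.3, 0.0]
gripper_width: 0.0007
```

Request:
play_rows:
  deltas:
    - [0, 0, 2, 0, 0, 0, 0]
    - [0, 0, 0, 0, 0, 0, 0]

```text
clock: 2.45
tcp_pos: [0.5212, 0.0534, 0.0809]
tcp_rot: [[0.587, 0.809, 0.0], [0.809, -0.587, -0.0], [0.0, 0.0, -1.0]]
wrist_force: [0.8, -0.5, 0.6]
gripper_width: 0.0004
```

```bash
cat > snap.py <<'E'
import sys,pickle
from station import arm
from h import *
n,x0,y0,w=sys.argv[1],*map(int,sys.argv[2:5])
s=arm.sense();print(s['clock'],s['tcp_pos'].round(4),s['tcp_rot'][:,0].round(3),s['wrist_force'].round(2))
m=arm.camera_model('wrist');im=arm.snapshot('wrist')[:,:,::-1];cv2.imwrite(f'pics/{n}.png',im);pickle.dump(m,open(n+'.pkl','wb'))
A=cv2.resize(im[y0:y0+w*3//4,x0:x0+w],(800,600),interpolation=cv2.INTER_CUBIC)
cv2.imwrite(f"pics/c_{n}.png",np.clip(A*1.5,0,255).astype(np.uint8))
E
python3 snap.py w2 0 0 640
```

```text
2.45 [0.5212 0.0534 0.0809] [0.587 0.809 0.   ] [ 0.84 -0.51  0.59]
```

View pics/c_w2.png

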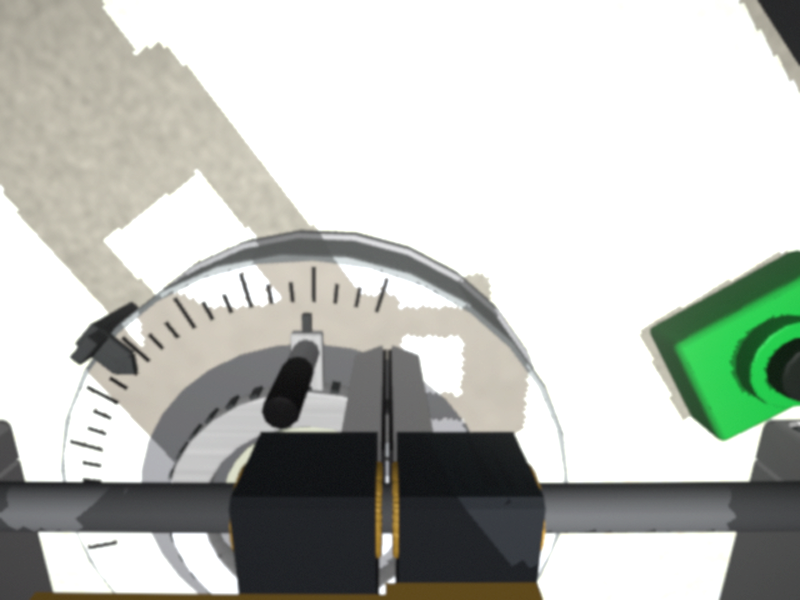

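Request:
play_rows:
  deltas:
    - [0, -3, 0, 0, 0, 0, 0]
    - [0, -3, 0, 0, 0, 0, 0]
    - [0, -3, 0, 0, 0, 0, 0]
    - [0, -3, 0, 0, 0, 0, 0]
    - [0, -2, 0, 0, 0, 0, 0]

```text
clock: 2.92
tcp_pos: [0.5124, 0.0417, 0.081]
tcp_rot: [[0.588, 0.809, 0.001], [0.809, -0.588, -0.0], [0.0, 0.001, -1.0]]
wrist_force: [-0.2, -0.5, 0.8]
gripper_width: 0.0004
```

Request:
play_rows:
  deltas:
    - [0, -1.5, 0, 0, 0, 0, 0]
    - [0, -1.5, 0, 0, 0, 0, 0]
    - [0, -0.5, 0, 0, 0, 0, 0]
    - [0, 0, 0, 0, 0, 0, 0]

```text
clock: 3.25
tcp_pos: [0.5106, 0.0396, 0.0807]
tcp_rot: [[0.588, 0.809, 0.001], [0.809, -0.588, 0.001], [0.001, 0.0, -1.0]]
wrist_force: [1.2, 2.7, 1.0]
gripper_width: 0.0005
```

Request:
play_rows:
  deltas:
    - [0, -4, -0.77, 0, 0, 0, -0.045]
    - [0, -4, -0.77, 0, 0, 0, -0.045]
    - [0, -4, -0.77, 0, 0, 0, -0.045]
    - [0, -4, -0.77, 0, 0, 0, -0.045]
    - [0, -4, -0.77, 0, 0, 0, -0.045]

```text
clock: 3.67
tcp_pos: [0.4971, 0.0246, 0.0807]
tcp_rot: [[0.391, 0.921, 0.001], [0.921, -0.391, 0.001], [0.001, 0.0, -1.0]]
wrist_force: [0.6, 2.5, 1.6]
gripper_width: 0.0004
```

Request:
play_rows:
  deltas:
    - [0, -4, -0.77, 0, 0, 0, -0.045]
    - [0, -4, -0.77, 0, 0, 0, -0.045]
    - [0, -4, -0.77, 0, 0, 0, -0.045]
    - [0, -4, -0.77, 0, 0, 0, -0.045]
    - [0, 0, 0, 0, 0, 0, 0]

```text
clock: 4.08
tcp_pos: [0.4886, 0.0098, 0.0806]
tcp_rot: [[0.221, 0.975, 0.0], [0.975, -0.221, -0.0], [-0.0, 0.0, -1.0]]
wrist_force: [1.0, 1.1, 0.7]
gripper_width: 0.0003
```

```bash
python3 snap.py w3 0 0 640
```

```text
4.0833 [0.4886 0.0098 0.0806] [ 0.221  0.975 -0.   ] [0.99 1.11 0.71]
```

View pics/c_w3.png

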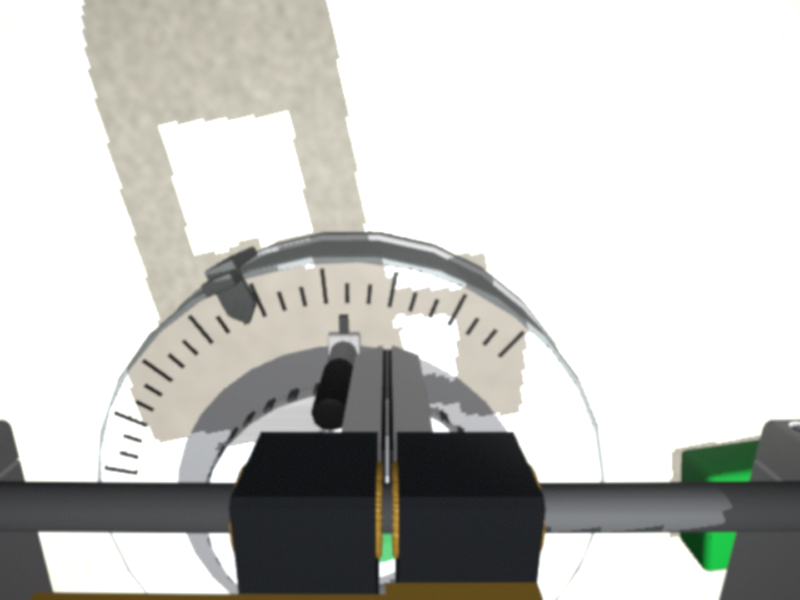

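```bash
cat > ang.py <<'E'
# wrist crop pixels (800x600 of full) -> angles; args: name, x0 y0 w, pointer xy, nose xy
import sys,pickle
from h import *
n,x0,y0,w=sys.argv[1],*map(int,sys.argv[2:5]);v=list(map(float,sys.argv[5:9]))
m=pickle.load(open(n+'.pkl','rb'));c=np.array([.5718,-.0260]);s=w/800
for P in plane(m,[(x0+v[0]*s,y0+v[1]*s),(x0+v[2]*s,y0+v[3]*s)],.061):
    for cc in (c,np.array([.570,-.0284])):
        d=P[:2]-cc;print(P.round(4),np.hypot(*d).round(4),np.degrees(np.arctan2(-d[1],-d[0])).round(2))
E
python3 ang.py w3 0 0 640 344 317 248 322
```

```text
[ 0.4704 -0.0037  0.061 ] 0.1038 -12.37
[ 0.4704 -0.0037  0.061 ] 0.1026 -13.9
[ 0.4633 -0.045   0.061 ] 0.1101 9.92
[ 0.4633 -0.045   0.061 ] 0.108 8.83
```

Request:
play_rows:
  deltas:
    - [0, -3.6, -0.7, 0, 0, 0, -0.041]
    - [0, -3.6, -0.7, 0, 0, 0, -0.041]
    - [0, -3.6, -0.7, 0, 0, 0, -0.041]
    - [0, -3.6, -0.7, 0, 0, 0, -0.041]
    - [0, -3.6, -0.7, 0, 0, 0, -0.041]

```text
clock: 4.55
tcp_pos: [0.4828, -0.0067, 0.0805]
tcp_rot: [[0.018, 1.0, 0.0], [1.0, -0.018, 0.001], [0.001, 0.0, -1.0]]
wrist_force: [0.9, 3.0, 1.9]
gripper_width: 0.0004
```

Request:
play_rows:
  deltas:
    - [0, -3.6, -0.7, 0, 0, 0, -0.041]
    - [0, -3.6, -0.7, 0, 0, 0, -0.041]
    - [0, 0, 0, 0, 0, 0, 0]
    - [0, 0, 0, 0, 0, 0, 0]

```text
clock: 4.88
tcp_pos: [0.4812, -0.0145, 0.0804]
tcp_rot: [[-0.061, 0.998, -0.0], [0.998, 0.061, -0.0], [-0.0, -0.0, -1.0]]
wrist_force: [-0.1, 1.1, 0.2]
gripper_width: 0.0008
```

```bash
python3 snap.py w4 200 190 200
```

```text
4.8833 [ 0.4812 -0.0145  0.0804] [-0.061  0.998 -0.   ] [-0.06  1.12  0.21]
```

View pics/c_w4.png

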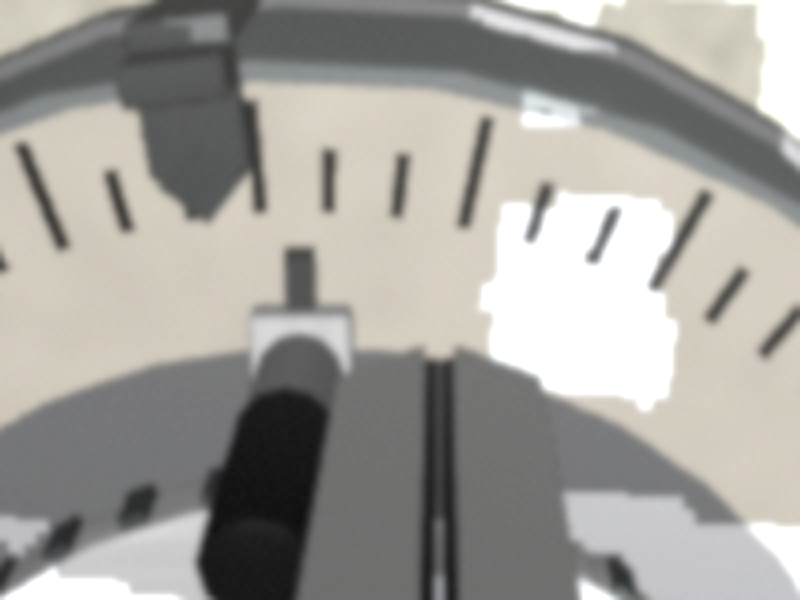

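```bash
python3 ang.py w4 200 190 200 300 248 203 219
```

```text
[ 0.4668 -0.0331  0.061 ] 0.1052 3.87
[ 0.4668 -0.0331  0.061 ] 0.1033 2.61
[ 0.4635 -0.0462  0.061 ] 0.1102 10.59
[ 0.4635 -0.0462  0.061 ] 0.108 9.51
```

Request:
play_rows:
  deltas:
    - [0, -2.8, -0.55, 0, 0, 0, -0.032]
    - [0, -2.8, -0.55, 0, 0, 0, -0.032]
    - [0, -2.8, -0.55, 0, 0, 0, -0.032]
    - [0, 0, 0, 0, 0, 0, 0]
    - [0, 0, 0, 0, 0, 0, 0]

```text
clock: 5.35
tcp_pos: [0.4802, -0.0228, 0.0803]
tcp_rot: [[-0.157, 0.988, -0.0], [0.988, 0.157, 0.0], [0.0, -0.0, -1.0]]
wrist_force: [0.1, 2.1, 0.6]
gripper_width: 0.0006
```

```bash
python3 snap.py w5 230 190 120
```

```text
5.35 [ 0.4802 -0.0228  0.0803] [-0.157  0.988  0.   ] [0.06 2.11 0.56]
```

View pics/c_w5.png

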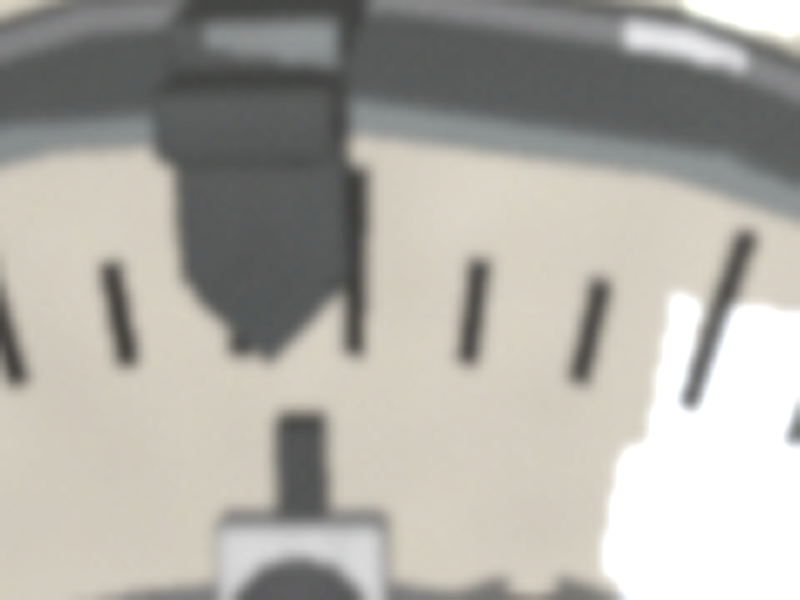

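```bash
python3 ang.py w5 230 190 120 302 415 268 360;  python3 ang.py w5 230 190 120 302 515 259 165
```

```text
[ 0.4678 -0.0426  0.061 ] 0.1053 9.05
[ 0.4678 -0.0426  0.061 ] 0.1031 7.89
[ 0.4637 -0.0459  0.061 ] 0.1099 10.41
[ 0.4637 -0.0459  0.061 ] 0.1078 9.33
[ 0.4764 -0.0414  0.061 ] 0.0967 9.18
[ 0.4764 -0.0414  0.061 ] 0.0945 7.92
[ 0.4479 -0.0486  0.061 ] 0.126 10.35
[ 0.4479 -0.0486  0.061 ] 0.1238 9.4
```

Request:
play_rows:
  deltas:
    - [0, -1.1, -0.22, 0, 0, 0, -0.0125]
    - [0, -1.0, -0.22, 0, 0, 0, -0.0115]
    - [0, 0, 0, 0, 0, 0, 0]
    - [0, 0, 0, 0, 0, 0, 0]

```text
clock: 5.73
tcp_pos: [0.4801, -0.025, 0.0803]
tcp_rot: [[-0.182, 0.983, -0.0], [0.983, 0.182, 0.0], [0.0, -0.0, -1.0]]
wrist_force: [-0.6, 2.7, 0.5]
gripper_width: 0.0008
```

```bash
python3 snap.py w6 230 190 120
```

```text
5.7333 [ 0.4801 -0.025   0.0803] [-0.182  0.983  0.   ] [-0.58  2.69  0.55]
```

View pics/c_w6.png

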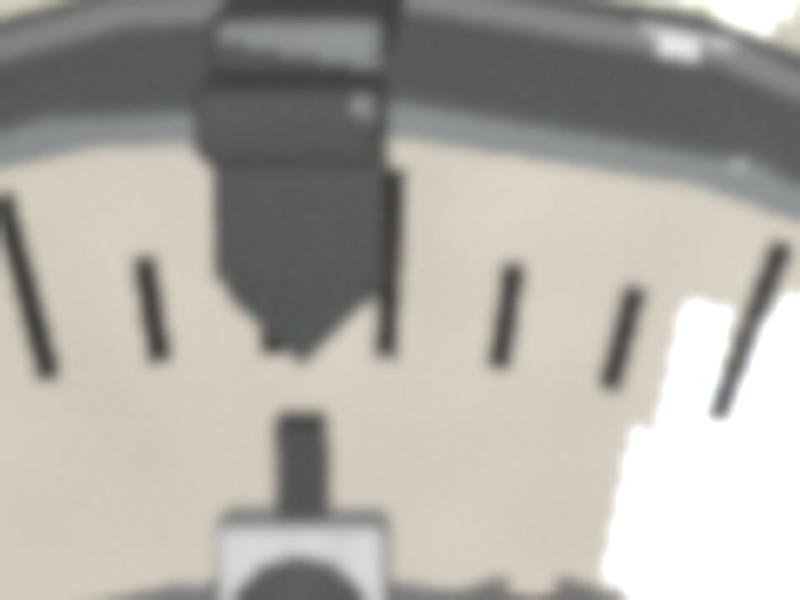

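```bash
python3 ang.py w6 230 190 120 302 415 302 360;python3 ang.py w6 230 190 120 302 515 300 165
```

```text
[ 0.4683 -0.0451  0.061 ] 0.1053 10.44
[ 0.4683 -0.0451  0.061 ] 0.1031 9.31
[ 0.4637 -0.0458  0.061 ] 0.1099 10.38
[ 0.4637 -0.0458  0.061 ] 0.1077 9.3
[ 0.4768 -0.0437  0.061 ] 0.0967 10.57
[ 0.4768 -0.0437  0.061 ] 0.0945 9.34
[ 0.4479 -0.0485  0.061 ] 0.1259 10.28
[ 0.4479 -0.0485  0.061 ] 0.1237 9.34
```

Request:
play_rows:
  deltas:
    - [0, 3, 0, 0, 0, 0, 0]
    - [0, 6, 0, 0, 0, 0, 0]
    - [0, 8, 0, 0, 0, 0, 0]
    - [0, 8, 0, 0, 0, 0, 0]
    - [0, 0, 0, 0, 0, 0, 0]

```text
clock: 6.2
tcp_pos: [0.4751, 0.0009, 0.0803]
tcp_rot: [[-0.184, 0.983, -0.001], [0.983, 0.184, 0.0], [0.0, -0.001, -1.0]]
wrist_force: [0.4, -0.2, -0.9]
gripper_width: 0.0006
```

```bash
python3 snap.py w7 170 180 160
```

```text
6.2 [0.4751 0.0009 0.0803] [-0.184  0.983  0.   ] [ 0.36 -0.15 -0.86]
```

View pics/c_w7.png

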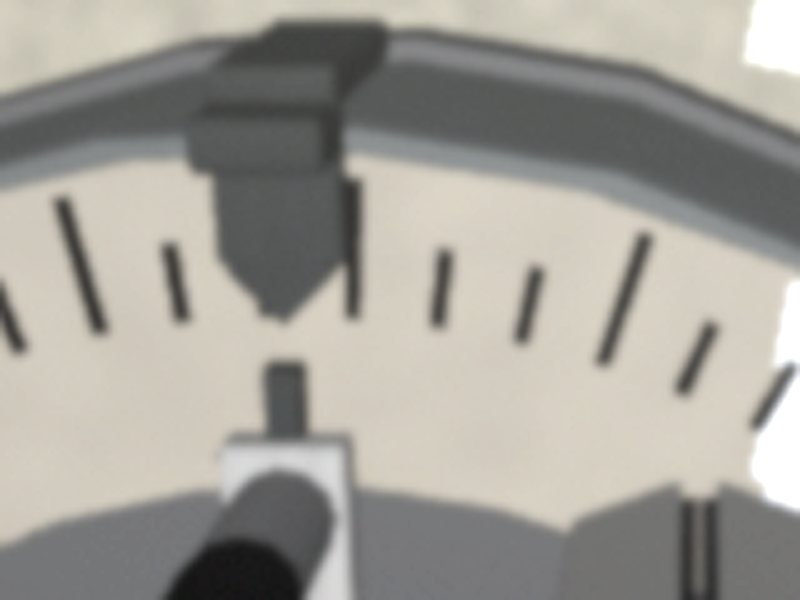

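Request:
play_rows:
  deltas:
    - [0, 0, 0, -30, 0, 0, 0]
    - [0, 0, 0, -40, 0, 0, 0]
    - [0, 0, 0, -40, 0, 0, 0]
    - [0, 31, 17.5, 0, 0, 0, 0]
    - [0, 31, 17.5, 0, 0, 0, 0]

```text
clock: 6.67
tcp_pos: [0.502, 0.0661, 0.1947]
tcp_rot: [[-0.178, 0.984, 0.009], [0.984, 0.178, -0.001], [-0.003, 0.009, -1.0]]
wrist_force: [-0.5, -0.3, -0.1]
gripper_width: 0.0004
```

Request:
play_rows:
  deltas:
    - [0, 31, 17.5, 0, 0, 0, 0]
    - [0, 31, 17.5, 0, 0, 0, 0]
    - [0, 31, 17.5, 0, 0, 0, 0]
    - [0, 31, 17.5, 0, 0, 0, 0]
    - [0, 31, 17.5, 0, 0, 0, 0]

```text
clock: 7.08
tcp_pos: [0.557, 0.2368, 0.1904]
tcp_rot: [[-0.182, 0.983, 0.0], [0.983, 0.182, -0.0], [-0.001, 0.0, -1.0]]
wrist_force: [0.2, -0.9, 1.0]
gripper_width: 0.0001
```

Request:
play_rows:
  deltas:
    - [0, 31, 17.5, 0, 0, 0, 0]
    - [0, 31, 17.5, 0, 0, 0, 0]
    - [0, 31, 17.5, 0, 0, 0, 0]
    - [0, 0, 0, 0, 0, 0, 0]
    - [0, 0, 0, 0, 0, 0, 0]

```text
clock: 7.5
tcp_pos: [0.591, 0.3376, 0.1893]
tcp_rot: [[-0.185, 0.983, -0.001], [0.983, 0.185, -0.001], [-0.001, -0.001, -1.0]]
wrist_force: [-0.3, -0.7, -0.2]
gripper_width: 0.0005
```

```bash
python3 snap.py w8 0 0 640; python3 - <<'E'
from station import arm
from h import *
im=arm.snapshot('top')[:,:,::-1];cv2.imwrite('pics/top1.png',im)
cv2.imwrite('pics/c_top1.png',cv2.resize(im[180:320,140:420],(800,400),interpolation=cv2.INTER_CUBIC))
E
```

```text
7.5 [0.591  0.3376 0.1893] [-0.185  0.983 -0.001] [-0.35 -0.71 -0.22]
```

View pics/w8.png

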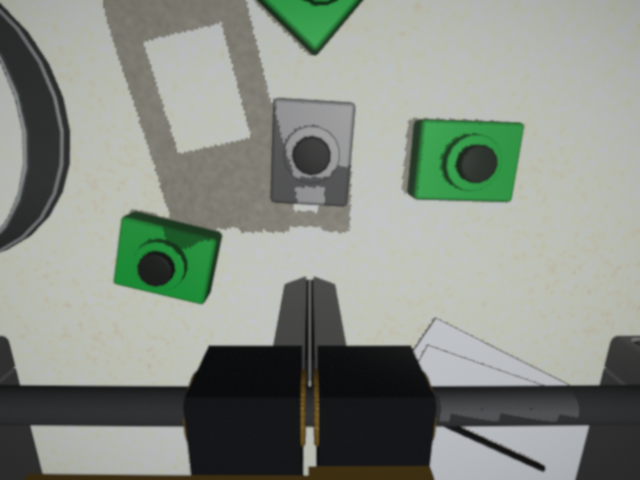

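View pics/c_top1.png

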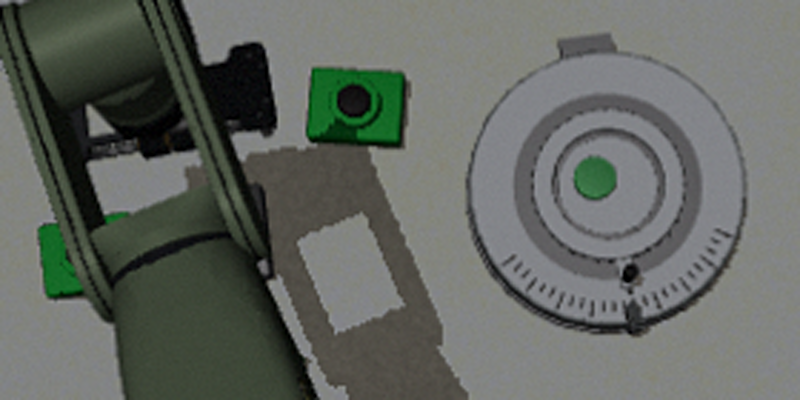

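```bash
python3 - <<'E'
from h import *
import pickle
m=pickle.load(open('w8.pkl','rb'));im=cv2.imread('pics/w8.png')
r=im[120:190,280:345].max(2)<60
k,l,s,c=cv2.connectedComponentsWithStats(r.astype(np.uint8));i=1+s[1:,4].argmax();p=c[i]+[280,120];print(p,s[i])
b=plane(m,[p],.047)[0];print(b, plane(m,[p-[s[i][2]/2,0],p+[s[i][2]/2,0]],.047))
R=np.array([[-.185,.983],[.983,.185]]);print((b[:2]-[.591,.3376])@R*1000)
# box corners at z=.03
print(plane(m,[(275,99),(355,102),(349,206),(271,201)],.03).round(4))
E
```

```text
[307.25123153 158.42364532] [ 13  17  36  37 609]
[0.53627486 0.32621596 0.047     ] [[0.53898774 0.31173113 0.047     ]
 [0.53355812 0.34069852 0.047     ]]
[ -1.06636085 -55.9008638 ]
[[0.4948 0.2912 0.03  ]
 [0.4849 0.3569 0.03  ]
 [0.5716 0.3706 0.03  ]
 [0.58   0.3015 0.03  ]]
```

Request:
play_rows:
  deltas:
    - [0, 1, -29.5, 0, 0, 0, 0]
    - [0, 0, -29.5, 0, 0, 0, 0]
    - [0, 0, 0, 40, 0, 0, 0]
    - [0, 0, 0, 40, 0, 0, 0]
    - [0, 0, 0, 35, 0, 0, 0]

```text
clock: 8.02
tcp_pos: [0.5329, 0.3247, 0.0755]
tcp_rot: [[-0.181, 0.984, 0.002], [0.984, 0.181, 0.0], [0.0, 0.002, -1.0]]
wrist_force: [0.7, 0.3, -0.8]
gripper_width: 0.0006
```

Request:
play_rows:
  deltas:
    - [0, 0, 0, 5, 0, 0, 0]
    - [0, 0, 0, 3, 0, 0, 0]
    - [0, 0, 0, 3, 0, 0, 0]
    - [0, 0, 0, 0, 0, 0, 0]
    - [0, 0, 0, 0, 0, 0, 0]

```text
clock: 8.43
tcp_pos: [0.5353, 0.327, 0.0673]
tcp_rot: [[-0.182, 0.983, 0.005], [0.983, 0.182, 0.002], [0.001, 0.005, -1.0]]
wrist_force: [-0.0, 0.8, 0.0]
gripper_width: 0.0007
```

```bash
python3 snap.py w9 0 0 640; python3 - <<'E'
from station import arm
from h import *
im=arm.snapshot('scene')[:,:,::-1];cv2.imwrite('pics/sc1.png',im)
cv2.imwrite('pics/c_sc1.png',cv2.resize(im[130:310,370:530],(711,600),interpolation=cv2.INTER_CUBIC))
E
```

```text
8.4333 [0.5353 0.327  0.0673] [-0.182  0.983  0.001] [-0.04  0.77  0.04]
```

View pics/c_w9.png

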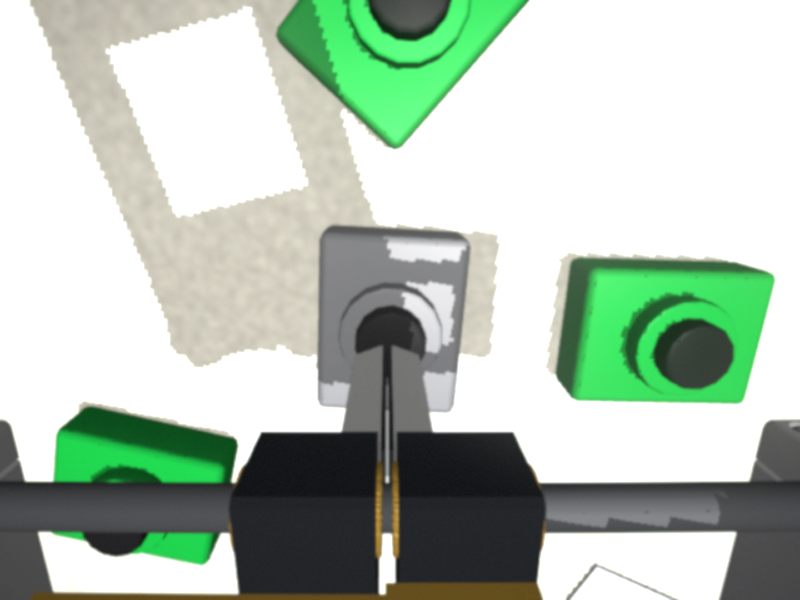

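View pics/c_sc1.png

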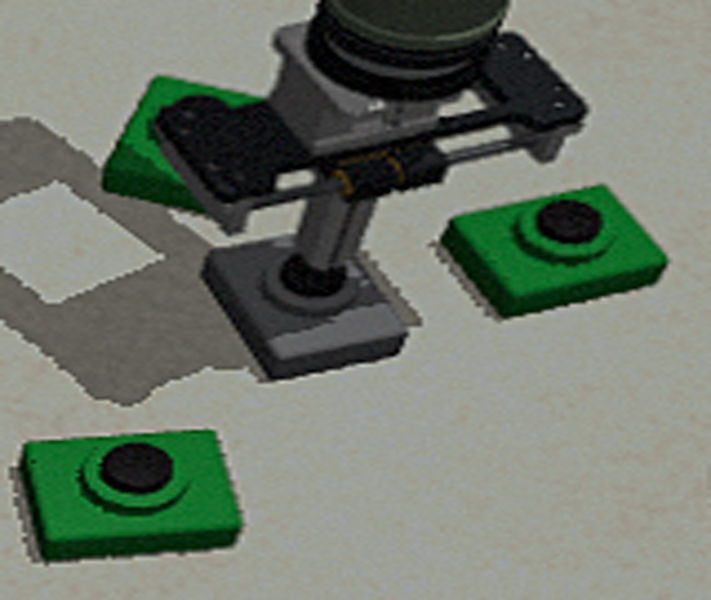

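```bash
python3 - <<'E'
from h import *
import pickle
m=pickle.load(open('w9.pkl','rb'));k=.8
print('button left,right,front edge',plane(m,[(356*k,338*k),(425*k,338*k),(390*k,306*k)],.047).round(4))
print('box',plane(m,[(320*k,228*k),(469*k,235*k),(452*k,410*k),(319*k,403*k)],.03).round(4))
E
```

```text
button left,right,front edge [[0.5332 0.3137 0.047 ]
 [0.5278 0.3435 0.047 ]
 [0.5161 0.3257 0.047 ]]
box [[0.491  0.2894 0.03  ]
 [0.482  0.3555 0.03  ]
 [0.5692 0.3673 0.03  ]
 [0.5774 0.3012 0.03  ]]
```

Request:
play_rows:
  deltas:
    - [0, 1, -4, 0, 0, 0, 0]
    - [0, 0, 0, 6, 0, 0, 0]
    - [0, 0, 0, 6, 0, 0, 0]
    - [0, 0, 0, 5, 0, 0, 0]
    - [0, 0, 0, 0, 0, 0, 0]

```text
clock: 8.95
tcp_pos: [0.529, 0.3269, 0.0468]
tcp_rot: [[-0.182, 0.983, -0.0], [0.983, 0.182, 0.0], [0.0, 0.0, -1.0]]
wrist_force: [-0.7, 0.9, 4.1]
gripper_width: 0.0004
```

Request:
play_rows:
  deltas:
    - [0, 0, 0, 1.5, 0, 0, 0]
    - [0, 0, 0, 1.5, 0, 0, 0]
    - [0, 0, 0, 1.5, 0, 0, 0]
    - [0, 0, 0, 0, 0, 0, 0]

```text
clock: 9.28
tcp_pos: [0.5292, 0.3269, 0.046]
tcp_rot: [[-0.182, 0.983, -0.0], [0.983, 0.182, -0.0], [-0.0, -0.0, -1.0]]
wrist_force: [-5.9, -1.9, 16.1]
gripper_width: 0.0004
```

```bash
python3 snap.py w10 200 160 220; python3 - <<'E'
from station import arm
from h import *
im=arm.snapshot('scene')[:,:,::-1];cv2.imwrite('pics/sc2.png',im)
cv2.imwrite('pics/c_sc2.png',np.clip(cv2.resize(im[180:250,405:475],(600,600),interpolation=cv2.INTER_CUBIC)*1.4,0,255).astype(np.uint8))
E
```

```text
9.2833 [0.5292 0.3269 0.046 ] [-0.182  0.983 -0.   ] [-5.93 -1.93 16.14]
```

View pics/c_w10.png

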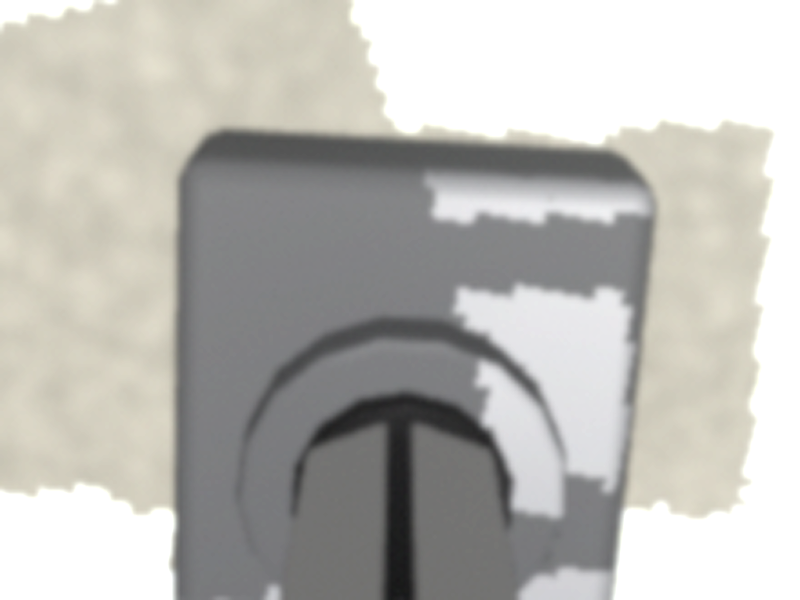

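View pics/c_sc2.png

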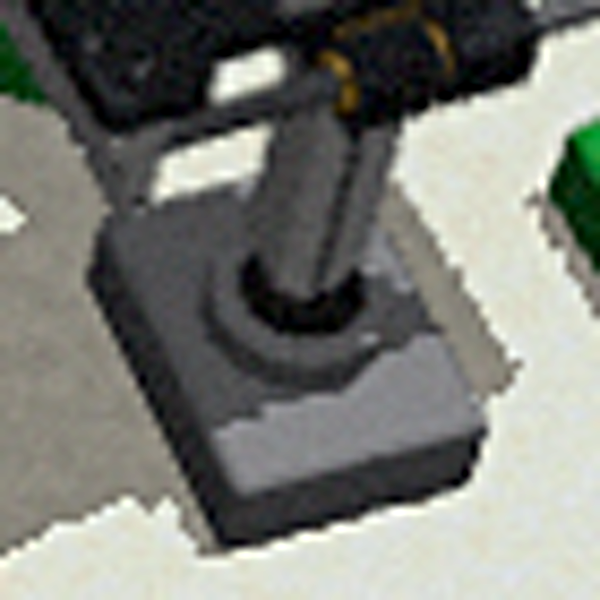

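Request:
play_rows:
  deltas:
    - [0, 0, 0, -2, 0, 0, 0]
    - [0, 0, 0, -2, 0, 0, 0]
    - [0, 0, 0, -3, 0, 0, 0]
    - [0, 0, 0, -2, 0, 0, 0]
    - [0, 0, 0, 0, 0, 0, 0]

```text
clock: 9.8
tcp_pos: [0.5291, 0.3268, 0.052]
tcp_rot: [[-0.182, 0.983, 0.0], [0.983, 0.182, 0.0], [0.0, 0.0, -1.0]]
wrist_force: [0.2, -0.5, 0.4]
gripper_width: 0.0007
```

Request:
play_rows:
  deltas:
    - [0, 0, 0, -15, 0, 0, 0]
    - [0, 0, 0, -35, 0, 0, 0]
    - [0, 0, 0, -40, 0, 0, 0]
    - [0, 0, 29.5, -30, 0, 0, 0]
    - [0, 0, 29.5, 0, 0, 0, 0]

```text
clock: 10.22
tcp_pos: [0.5902, 0.3391, 0.1798]
tcp_rot: [[-0.183, 0.983, 0.011], [0.983, 0.183, 0.004], [0.002, 0.012, -1.0]]
wrist_force: [0.4, 0.2, 2.4]
gripper_width: 0.0002
```

Request:
play_rows:
  deltas:
    - [0, 0, 0, 0, 0, 0, 0]
    - [0, 0, 0, 0, 0, 0, 0]
    - [0, 0, 0, 0, 0, 0, 0]

```text
clock: 10.47
tcp_pos: [0.5851, 0.3366, 0.1693]
tcp_rot: [[-0.182, 0.983, -0.004], [0.983, 0.182, -0.002], [-0.001, -0.005, -1.0]]
wrist_force: [-0.4, 0.5, -0.1]
gripper_width: 0.0007
```

```bash
python3 snap.py w11 0 0 640; python3 - <<'E'
from station import arm
from h import *
im=arm.snapshot('top')[:,:,::-1];cv2.imwrite('pics/top2.png',im)
im2=arm.snapshot('scene')[:,:,::-1];cv2.imwrite('pics/sc3.png',im2)
A=cv2.resize(im[225:305,300:405],(525,400),interpolation=cv2.INTER_CUBIC)
cv2.imwrite('pics/c_top2.png',np.clip(A*1.5,0,255).astype(np.uint8))
E
```

```text
10.4667 [0.5851 0.3366 0.1693] [-0.182  0.983 -0.001] [-0.41  0.53 -0.13]
```

View pics/w11.png

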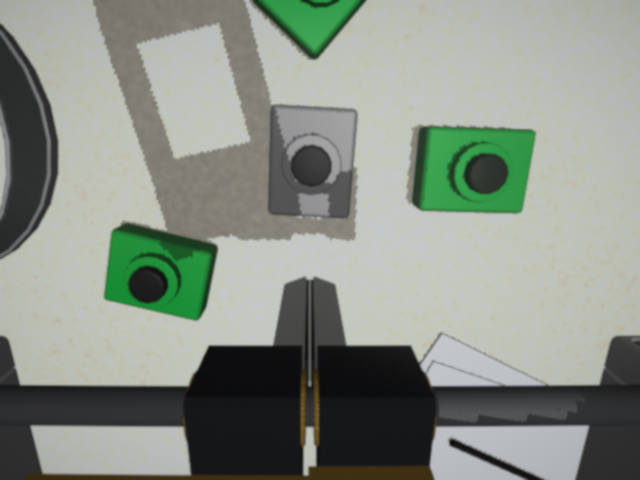

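View pics/c_top2.png

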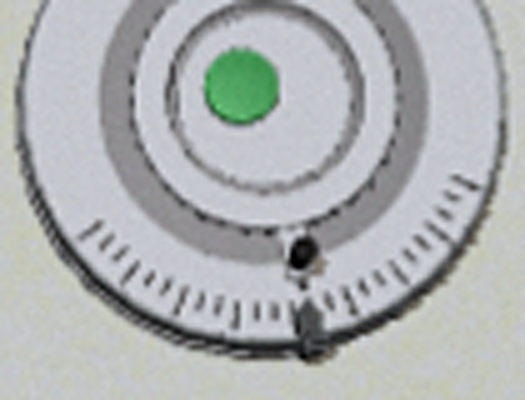

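View pics/sc3.png

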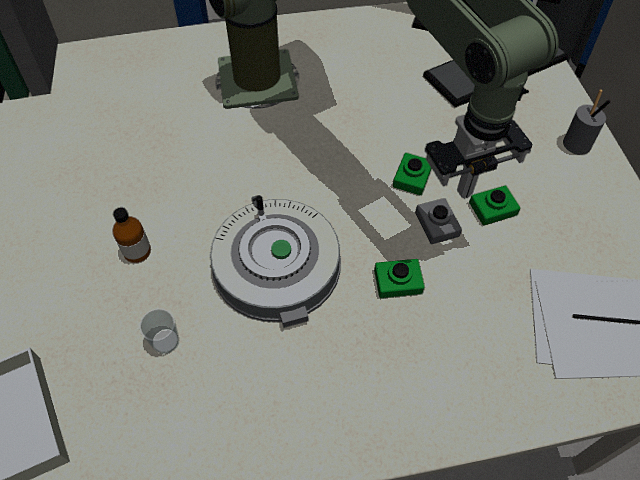

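```bash
python3 - <<'E'
from h import *
import pickle
a=cv2.imread('pics/scene0.png');b=cv2.imread('pics/sc3.png')
A=cv2.resize(a[190:250,405:475],(400,343),interpolation=cv2.INTER_CUBIC);B=cv2.resize(b[190:250,405:475],(400,343),interpolation=cv2.INTER_CUBIC)
cv2.imwrite('pics/cmp.png',np.clip(np.hstack([A,B])*1.4,0,255).astype(np.uint8))
d=cv2.absdiff(a,b).max(2)
for n,(x0,y0,x1,y1) in dict(bottle=(110,205,155,265),beaker=(138,305,182,357),spec=(268,236,294,262)).items(): print(n,d[y0:y1,x0:x1].mean(),d[y0:y1,x0:x1].max())
m=pickle.load(open('w11.pkl','rb'))
print(plane(m,[(273,106),(356,109),(350,217),(270,212)],.03).round(4))
E
```

```text
bottle 10.634074074074075 27
beaker 11.44055944055944 20
spec 11.476331360946746 22
[[0.4948 0.2916 0.03  ]
 [0.4852 0.356  0.03  ]
 [0.5709 0.3695 0.03  ]
 [0.579  0.3023 0.03  ]]
```

View pics/cmp.png

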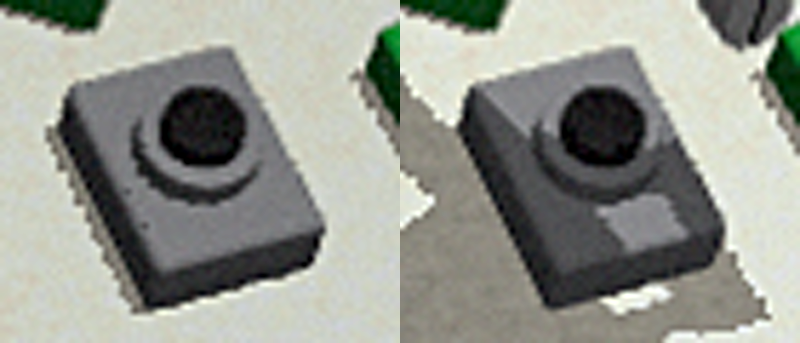

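```bash
python3 -c "
from station import arm
print(arm.sense()['wrist_force'],arm.hand_in())"
```

```text
the job is handed in; nothing more can be done
[-0.38394867 -0.35736356 -0.39860434] None
```

The pointer is lined up with the rider's nose, and the grey trigger's button was then pressed down once and let up. I pushed the lever post about 47° around its arc with the shut fingers and never gripped it. The job was handed in at about 10.6 s.

- **Alignment:** After I backed off, the wrist view showed the pointer's centreline meeting the nose tip to within about 0.2°. The last top view, after the press, also shows them in line. The push force read at most about 3 N.
- **Button:** The press met a hard stop at about z = 0.046 m and the force peaked at about 16 N. At z = 0.052 m the force was back to zero, which matches the 6 mm travel. The button looks fully up in the last pictures.
- **Disagreement:** My first two-view estimate put the button's top at 0.047 m, but the press suggests about 0.052 m. The crude mask probably included the button's side. There is no direct reading of the travel, so "fully down" rests on the stop, the force and the view of the fingers on the button.
- **Left alone:** The trigger box corners came out within about 1.3 mm of where they were before. The bottle, beaker and specimen look unchanged in the camera pictures. I did not measure the rider separately after the press, but nothing pressed on it. The arm finished clear of everything.

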